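# Clamp a photomask in its frame with the fold-down crank

## Robot

A 6-joint arm with a two-finger parallel gripper is mounted at the origin on a cart in front of the work surface, level with it; the furniture and walls round the work are solid. World frame = base frame: x ahead of the robot, y to its left, z up, the work surface at z = 0. Lengths are in m, angles in degrees, forces in N, time in s.
With the tool pointing down it reaches from about 0.35 to 0.875 m from the base axis. Payload 4.2 kg.
Tool frame: the origin (TCP) lies on the centre line of the jaws, within the pads' length; the fingertips stand 19 mm ahead of it and the grasp point (between the pads) is the TCP; z points along the fingers, y is the line along which they close (so a half turn about z gives the same grasp; the last joint's range is limited). The gripper opens to 87 mm and grips with 3 to 60 N. Pads are 19 mm wide; open, the fingers measure 117 mm over their backs; the gripper's body (75 mm by 190 mm) begins 51 mm behind the grasp point.
Start: joints at [78.014, 22.042, 0.453, 0, -68.411, -14.817], TCP at [0.282, 0.558, 0.242] pointing down, gripper open.
Joint ranges: [-179.83, 179.83], [-69.29, 118.12], [-61.27, 80.66], [-181.25, 117.63], [-171.15, -9.14], [-177.46, 177.46]. Speed limits (degrees/s): [159.86, 159.86, 180, 180, 180, 180].

## Interface

Orientations are given as a 3x3 rotation matrix whose columns are the frame's x, y, z axes.
In Python, from station import sense, capture, finish_job, search_frame, masks_of gives the robot as it stands.
- The arm moves only by the tool drive_tool, never from a script. Its argument "rows" is a list of rows, each a list of 7 numbers: the opening in per cent of the stroke, from 0 (shut) to 100 (fully open), then the shift along the world's x, y, z in mm, then the turn, a rotation vector about the world's x, y, z in rad. In form: [[fingers, dx, dy, dz, wx, wy, wz], ...]. A call has 1 to 5 rows; each row shifts and turns the commanded pose from where the row before left it; what a row does not reach is not made up. A row lasts 1/12 s, in which the tool goes at most 41.7 mm and 7.16 degrees, less where a joint would pass 70% of its speed; a pose out of reach is approached as far as the arm can. A call is refused whole if a number of a shift passes 41.7 or a number of a turn 0.125, either way. A call with a gripper value outside its range is refused whole. The fingers move at their own pace and stop on an object; the grip force is fixed at half the most. Time passes only in rows, so rows that do not move let the fingers close. It gives the time, the measured TCP pose, the force, the opening and the grip force at its end, in the units of the state.
- sense(): the state, without advancing time (a new reading comes with each control period).
- capture(name): name is "side" or "top"; returns a dict with "frame" (400x640x3 uint8, red, green, blue), "z_map" (400x640 float32, m along the optical axis (not along the pixel's ray), 0 where there is no reading), "fx", "fy", "cx", "cy" (pixels), "R" (3x3) and "t" (3): a world point X has camera coordinates R X + t. Camera axes: x right, y down, z forward; pixel columns grow to the right and rows downward; lengths in m; the calibration is good to about 2 mm. A picture is of the moment at which its call begins.
- finish_job(): hands the job in; it is judged then, once.
Trained networks look in a picture, given as the dict that the camera call returned (one of the last four; its "shot" number tells which), for a name from the list of things; names that differ only in an ending like _2 or _b are one class to them, and where a whole thing is asked for, a point or a joint stands for the part that bears it (a point fixed in the world has none). Each returns a list of dicts, best first, with "p" (0 to 1); they miss things now and then, are a little off and sometimes report something else, mostly with a low value. They report only what shows in the picture. A call takes as long as a camera call.
- search_frame(label, picture): "xy" ([column, row] in pixels, amid what is visible of it).
- masks_of(label, picture): "region" (400x640 bool, what is visible of it) and "xy" ([column, row] in pixels, amid what is visible of it).
The state is a dict: "time_s": time; "joints": joint angles; "joint_velocities": joint speeds; "effort": joint torques, N m; "tcp_pos": TCP position; "ee_rot": TCP orientation; "wrist_force": force on the tool from outside, world axes, zero at the start; "moment": the same for the moment, N m; "gripper_width": opening from 0.0 (shut) to 1.0 (fully open); "gripper_force": force on a finger pad.
Only numpy, scipy, OpenCV 4.12 (cv2) and the standard library are available. Lean on these libraries where they do the work, as an engineer would, in place of code of your own. Each camera call takes 0.05 s, during which the arm holds its last target. There are 200 camera calls.

## Task

Clamp the photomask in its frame: swing the crank's folded grip fully upright before you turn anything, then wind the crank clockwise so that the pusher slides the glass square against both datum pins and presses it there firmly but gently, with about 15 newtons; never exceed 30 N or touch the glass itself. Leave the crank where it is wound, fold its grip down flat again so the frame will pass under the microscope, and leave the other things alone.

Things in the scene. Friction and masses are not known exactly. Their poses are not given: they have to be found in the camera images.
- mask_frame: mask clamping frame, fixed: aluminium plate 150 (its x) x 264 (its y) x 12 mm, origin at the centre of its underside. On it along -y: gear housing with the crank (top 42 mm high), pusher, mask, datum bar with two upright pins 68 mm apart (contact line somewhere between y = -92 and -107; it is clamped at a different y each time). Tallest part of the frame besides the crank: 42 mm.
- mask: square photomask, glass plate 102 x 102 x 3 mm, chromed on top, loose on the frame's plate (its underside 12 mm above the worktop) between two guide strips, a little out of square; origin at the centre of its underside. It has to slide 5 to 22 mm along the frame's -y to the pins. Clamped, its edges are parallel to the frame's.
- pusher: pusher slide on the rack, moves along the frame's -y, 15 mm per radian of crank, so it presses the glass with (crank torque less friction) / 15 mm. Its nose, 13 to 21 mm ahead (-y) of its origin as the plunger happens to be screwed in, is a small roller on a spring: 9 N per mm, 8 mm stroke, so 15 N is 1.7 mm of slide or 0.11 rad of crank after the glass meets both pins. Origin 19.5 mm above the worktop.
- crank (a joint): crank angle in rad, 0 to 3.6, grows clockwise seen from above; 0 = arm along the frame's +y, at r rad the arm points (sin r, cos r) in the frame's x, y. Starts at 0 to 0.5; the glass meets the pins somewhere between 1.25 and 2.85. Stiff, self-holding spindle: steady friction 0.36 N m (7 N at the grip, 50 mm out); 15 N on the glass adds 4.5 N at the grip. It stays where it is left.
- grip (a joint): fold angle of the crank's grip in rad: 0 = folded flat along the arm with its end over the hub, 1.571 = upright (solid stop). Friction hinge, 0.05 N m, stays where it is put. Fully upright is over 1.4, flat is under 0.12.
- crank_axis (a point): point on the crank's upright axis at the top of its hub, 49.5 mm above the worktop. The arm below it is 12 mm wide, its top 49.5 mm above the worktop, and runs from the hub to the grip's hinge.
- grip_hinge (a point): centre of the grip's hinge pin at the end of the crank arm, 50 mm from the crank axis, 58 mm above the worktop, between two fork cheeks that are 17 mm wide over all.
- grip_end (a point): free end of the grip, 50 mm from the hinge. The grip is a round black sleeve of 14 mm diameter from 10 to 49 mm from the hinge, free to spin about its own length. Folded, its centre line lies 58 mm above the worktop, 8.5 mm over the arm; upright its end is at 108 mm.
- tweezers: wafer tweezers 14 x 119 x 10 mm, loose, lying on the worktop; bystander; origin at the centre of its underside
- swabs: clear pot with swabs, 34 mm diameter, 92 mm tall, loose on the worktop; bystander; origin at the centre of its underside
- tissue: packet of lens tissue 62 x 90 x 16 mm, loose on the worktop; bystander; origin at the centre of its underside

How it is judged (in metres and radians):
On the way, in this order (a step that is already met when the one before it is completed fails the run):
1. the crank's grip is fully upright, with the mask still where it lay (value of joint grip above 1.4 rad and distance of mask from where it was at the start of the episode below 0.004 m), for 0.2 s.
2. the pusher presses the mask square against the pins with 9 to 21 N (contact force between pusher and mask between 9 and 21 N and angle between the y axis of mask and the y axis of mask_frame, either way round below 0.02 rad), for 0.3 s.
At the end, for the whole second after the job is handed in: The pusher still presses the mask with 9 to 21 N, the mask lies flat and at rest, square to the frame within 0.02 rad, and the crank's grip is folded flat (under 0.12 rad) (all of step 2 and value of joint grip below 0.12 rad and angle between mask's own z axis and vertical below 0.03 rad and linear speed of mask below 0.01 m/s); the robot touches nothing.
It fails at once if the pusher presses the mask with more than 30 N (contact force between pusher and mask above 30 N).
It fails at once if the robot touches the mask (contact force between any of the fingers, the arm and mask above 0.5 N).
It fails at once if a bystander is moved by more than 30 mm (distance of any of tweezers, swabs, tissue from where it was at the start of the episode above 0.03 m).
It also fails if it takes over 72 s, if anything falls off the work surface, if the arm or the gripper's body presses on something with over 40 N, if the wrist force passes 120 N, or if a joint passes its speed limit or range.

## Working session

There is one attempt and no reset: what is moved stays moved. The work goes in short steps, Python scripts to look and compute and a tool call to move; the robot and the scene stay as the last step left them, time stands still between calls to the robot, and variables do not carry over. Pictures are saved under pics/ and viewed, at most 10 in all, crops included, and the job is handed in when it is done.

Besides the shell and the picture viewer there is one more tool, called after "Emit:" by a JSON object that holds its "method" and its "body", one argument or row to a line. drive_tool: Moves the arm, as the interface text tells. Its arguments: {"type":"object","properties":{"rows":{"type":"array"}},"required":["rows"]}

```bash
mkdir -p pics; cat > h.py <<'E'
import numpy as np, cv2
from station import sense, capture, finish_job, search_frame, masks_of
def ray(p,uv,z):
    """world point on pixel ray at height z"""
    R=np.array(p['R']);t=np.array(p['t']);c=-R.T@t
    d=R.T@np.array([(uv[0]-p['cx'])/p['fx'],(uv[1]-p['cy'])/p['fy'],1])
    return c+d*(z-c[2])/d[2]
def pix(p,X):
    q=np.array(p['R'])@np.array(X)+np.array(p['t']); return np.array([p['fx']*q[0]/q[2]+p['cx'],p['fy']*q[1]/q[2]+p['cy']])
def cloud(p,reg):
    v,u=np.nonzero(reg&(p['z_map']>0)); z=p['z_map'][v,u]
    q=np.stack([(u-p['cx'])/p['fx']*z,(v-p['cy'])/p['fy']*z,z],1)
    return (q-np.array(p['t']))@np.array(p['R'])
def save(p,n): cv2.imwrite('pics/'+n+'.png',p['frame'][:,:,::-1])
E
python3 - <<'E'
from h import *
s=sense();print({k:np.round(v,3).tolist() for k,v in s.items()})
Z=dict(mask_frame=.012,mask=.015,pusher=.025,crank=.0495,grip=.06,crank_axis=.0495,grip_hinge=.058,grip_end=.058,tweezers=.01,swabs=.092,tissue=.016)
for c in('top','side'):
    p=capture(c);save(p,c+'0');print(c,-np.array(p['R']).T@p['t'],p['fx'])
    for n in Z:
        for r in search_frame(n,p)[:2]: print(n,round(r['p'],2),np.round(r['xy'],1),np.round(ray(p,r['xy'],Z[n])[:2],4))
E
```

```text
{'time_s': 0.0, 'joints': [78.015, 22.091, 0.378, -0.028, -68.41, -14.816], 'joint_velocities': [-0.006, -0.032, -0.001, 0.051, -0.058, -0.008], 'effort': [-0.002, -39.067, 18.74, 4.22, 0.011, -0.0], 'tcp_pos': [0.282, 0.557, 0.24], 'ee_rot': [[0.893, -0.451, -0.001], [-0.451, -0.892, -0.002], [0.0, 0.002, -1.0]], 'wrist_force': [0.973, -0.493, 0.21], 'moment': [0.026, 0.017, 0.086], 'gripper_force': 0.0, 'gripper_width': 0.998}
top [ 0.39504896 -0.20876485  0.91866658] 415.20446135380683
mask_frame 0.83 [324.  207.2] [ 0.5475 -0.2454]
mask 0.98 [356.4 201.7] [ 0.5576 -0.3174]
pusher 0.68 [322.7 202.6] [ 0.5556 -0.2423]
crank 0.65 [303.6 200.7] [ 0.5563 -0.2009]
grip 0.53 [293.3 200.9] [ 0.5544 -0.1793]
crank_axis 0.64 [318.9 207.9] [ 0.54  -0.233]
grip_hinge 0.86 [303.6 202.9] [ 0.55   -0.2009]
grip_end 0.52 [296.9 197.4] [ 0.5621 -0.187 ]
tweezers 0.66 [303.8 285.7] [ 0.3777 -0.1968]
swabs 0.83 [335.4 151.2] [ 0.6508 -0.2693]
tissue 0.88 [250.  188.7] [ 0.5925 -0.0822]
side [0.11589691 0.46428488 0.3481471 ] 441.510523058494
mask_frame 0.63 [325.4 225.7] [ 0.5352 -0.2255]
mask_frame 0.47 [305.9 213.4] [ 0.6059 -0.2623]
mask 0.66 [345.1 209.8] [ 0.541  -0.3167]
pusher 0.62 [299.  233.7] [ 0.5407 -0.1419]
crank 0.68 [303.7 211.6] [ 0.5602 -0.1871]
grip 0.66 [303.7 209.3] [ 0.5513 -0.1743]
crank_axis 0.62 [320.8 228.7] [ 0.4883 -0.1329]
grip_hinge 0.73 [308.1 211.2] [ 0.5416 -0.1745]
grip_end 0.61 [303.3 209.4] [ 0.5547 -0.1779]
tweezers 0.84 [389.2 260. ] [ 0.3695 -0.1569]
swabs 0.63 [284.9 195.7] [ 0.5715 -0.1445]
tissue 0.81 [269.9 241. ] [ 0.5792 -0.1049]
```

```bash
python3 -c "
import cv2,numpy as np
a=cv2.imread('pics/top0.png');b=cv2.imread('pics/side0.png');print(a.shape)"
```

```text
(400, 640, 3)
```

View pics/top0.png

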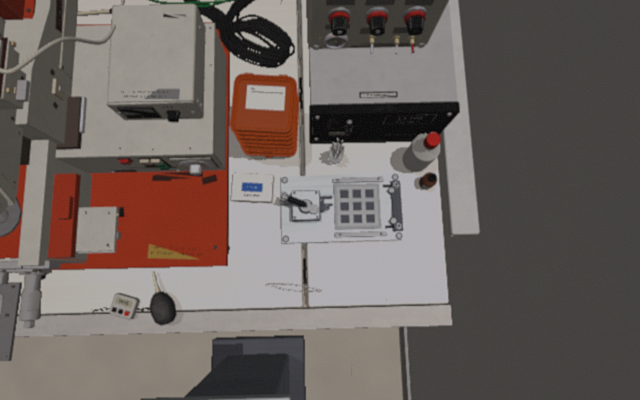

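View pics/side0.png

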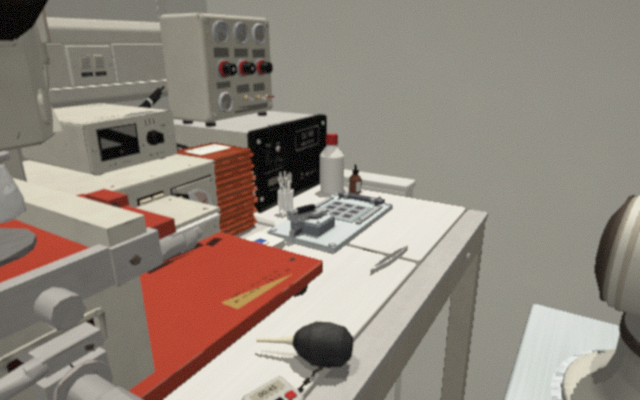

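```bash
cat > a.py <<'E'
from h import *
p=capture('top')
c=p['frame'][130:260,210:430,::-1]; cv2.imwrite('pics/c1.png',cv2.resize(c,None,fx=3.6,fy=3.6,interpolation=cv2.INTER_CUBIC))
# plate corners via minAreaRect of network mask
for n,z in (('mask_frame',.012),('mask',.015)):
    r=masks_of(n,p)[0]; reg=r['region']; print(n,r['p'],reg.sum())
    v,u=np.nonzero(reg); P=np.array([ray(p,(a,b),z)[:2] for a,b in zip(u,v)])
    R=cv2.minAreaRect((P*1000).astype(np.float32)); print(R)
X=cloud(p,np.ones((400,640),bool)); 
m=(abs(X[:,0]-.545)<.09)&(abs(X[:,1]+.26)<.16)
Q=X[m]
t=Q[(Q[:,2]>.047)&(Q[:,2]<.08)&(Q[:,1]>-.3)]; print('high',len(t),np.round(t,3)[np.argsort(t[:,1])].tolist()[:60])
E
python3 a.py
```

```text
mask_frame 0.64 5450
((547.3887939453125, -279.990966796875), (152.58816528320312, 267.94696044921875), 0.36824026703834534)
mask 0.93 2063
((548.7828979492188, -319.20550537109375), (103.50885009765625, 103.20479583740234), 88.03861999511719)
high 327 [[0.544, -0.229, 0.053], [0.54, -0.229, 0.048], [0.542, -0.229, 0.051], [0.537, -0.229, 0.051], [0.536, -0.229, 0.049], [0.534, -0.229, 0.048], [0.546, -0.227, 0.049], [0.544, -0.227, 0.049], [0.542, -0.227, 0.05], [0.539, -0.227, 0.052], [0.538, -0.227, 0.05], [0.535, -0.227, 0.051], [0.533, -0.227, 0.052], [0.549, -0.225, 0.047], [0.544, -0.225, 0.051], [0.542, -0.225, 0.053], [0.54, -0.225, 0.051], [0.538, -0.225, 0.05], [0.536, -0.225, 0.05], [0.533, -0.225, 0.051], [0.531, -0.224, 0.051], [0.549, -0.223, 0.048], [0.546, -0.223, 0.05], [0.543, -0.223, 0.047], [0.544, -0.223, 0.054], [0.54, -0.223, 0.052], [0.538, -0.223, 0.049], [0.536, -0.223, 0.048], [0.533, -0.222, 0.051], [0.531, -0.222, 0.052], [0.549, -0.221, 0.05], [0.546, -0.221, 0.05], [0.544, -0.221, 0.05], [0.543, -0.221, 0.047], [0.54, -0.22, 0.051], [0.538, -0.22, 0.051], [0.536, -0.22, 0.05], [0.533, -0.22, 0.051], [0.53, -0.22, 0.047], [0.531, -0.22, 0.052], [0.549, -0.219, 0.05], [0.546, -0.218, 0.052], [0.544, -0.218, 0.052], [0.542, -0.218, 0.051], [0.54, -0.218, 0.05], [0.538, -0.218, 0.05], [0.534, -0.218, 0.049], [0.549, -0.216, 0.049], [0.547, -0.216, 0.048], [0.545, -0.216, 0.048], [0.542, -0.216, 0.05], [0.54, -0.216, 0.048], [0.538, -0.216, 0.05], [0.536, -0.216, 0.051], [0.534, -0.216, 0.049], [0.532, -0.216, 0.048], [0.553, -0.214, 0.05], [0.551, -0.214, 0.05], [0.549, -0.214, 0.05], [0.547, -0.214, 0.049]]
```

View pics/c1.png

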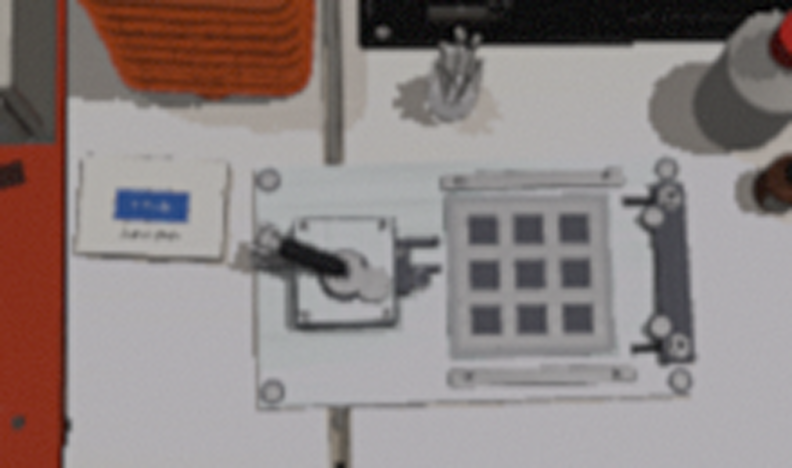

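```bash
python3 - <<'E'
from h import *
p=capture('top');q=capture('side')
X=np.vstack([cloud(a,np.ones((400,640),bool)) for a in(p,q)])
xs=np.arange(.1,.95,.05);ys=np.arange(.6,-.5,-.05)
print('x->',[round(int(x*100)) for x in xs])
for y in ys:
    print('%5.2f'%y,' '.join('%4d'%(1000*np.percentile(c,98)) if len(c:=X[(X[:,0]>=x)&(X[:,0]<x+.05)&(X[:,1]<=y)&(X[:,1]>y-.05)][:,2])>3 else '   .' for x in xs))
for n,uv,z in(('hub',(305.8,205.6),.0495),('hinge',(283.6,196.7),.058)): print(n,ray(p,uv,z))
# frame edges from crop pixels (corners)
C=np.array([[255,172],[258,408],[690,397],[665,160]])/3.6+[210,130]
W=[np.round(ray(p,c,.012)[:2],4).tolist() for c in C];print(W)
Q=cloud(p,masks_of('grip',p)[0]['region']);print('grip',Q.mean(0),Q[:,2].max(),len(Q))
for n in('swabs','tissue','tweezers'): print(n,np.round(cloud(p,masks_of(n,p)[0]['region']).mean(0),3))
E
```

```text
x-> [10, 15, 20, 25, 30, 35, 40, 45, 50, 55, 60, 65, 70, 75, 80, 85, 90]
 0.60 -841 -841    .    .    .    .    .    .    .    .    .    .    .    .    .    .    .
 0.55 -841 -841    .    .    .    .    .    .    .    .    .    .    .    .    .    .    .
 0.50 -841 -842    .    .    .    .    .    0    .    .    .    .    .    .    .    .    .
 0.45 -841 -842   53   54   54   55   51   60    .    .    .    .    .    .    .    .    .
 0.40 -841 -840   51   53   53   54  200  131    .    .    .    .    .    .    .    .    .
 0.35 -843 -842    .   -1  117  189  200  375  268  192  191    .    .    .  280    .    .
 0.30 -841 -842    .   -1    1    2  214  376  367  216  251  291    .  287  309  300    .
 0.25 -841 -843    .    0   18   17  211  214  351  319  361  316  388  387  275  264  232
 0.20 -743  -21    .   -1   20   18  174  183  183   52  399  414  406  177  178  178    .
 0.15 -191   -9    .   -2   49   45   51  182  183   51  177  252  386  344  270  256  222
 0.10    0   -4    .   -2   49   46   50   52   51   52  177  253  255  256  256  256    .
 0.05    1   -1    .   -2 
[... 593 characters left out ...]
16  404  182  181
-0.30 -842 -842    .   -1    1    3    2   19   18   18   20  186  188  315  403  182    .
-0.35 -840 -841    .   -1    2    2    3   21   24   24   20  186  188  314  402  182    .
-0.40 -842 -841    .   -1    2    3    3   22   25   26  138  186  188  237  401  182    .
-0.45 -840 -841    .   -3    1    3    3    3    3   61  146  186  188  184  185  185  184
hub [ 0.54558728 -0.20531574  0.0495    ]
hinge [ 0.56431022 -0.15895253  0.058     ]
[[0.6167, -0.1507], [0.4698, -0.1506], [0.47, -0.4131], [0.6183, -0.4065]]
grip [ 0.55588885 -0.18035668  0.06325387] 0.06858622566662644 134
swabs [ 0.666 -0.274  0.037]
tissue [ 0.596 -0.086  0.015]
tweezers [ 0.595 -0.087  0.016]
```

```bash
python3 - <<'E'
from h import *
p=capture('top');q=capture('side')
X=np.vstack([cloud(a,np.ones((400,640),bool)) for a in(p,q)])
for y in np.arange(-.06,-.4,-.02):
    r=[]
    for z0,z1 in((.03,.08),(.08,.13),(.13,.2)):
        m=X[(X[:,1]<y)&(X[:,1]>y-.02)&(X[:,2]>z0)&(X[:,2]<z1)&(X[:,0]>.615)]
        r.append(round(float(np.percentile(m[:,0],2)),3) if len(m)>5 else None)
    print(round(y,2),r)
E
```

```text
-0.06 [0.671, 0.67, 0.676]
-0.08 [0.668, 0.669, 0.672]
-0.1 [0.665, 0.665, 0.667]
-0.12 [0.664, 0.664, 0.667]
-0.14 [0.664, 0.665, 0.667]
-0.16 [0.665, 0.665, 0.668]
-0.18 [0.67, 0.671, 0.677]
-0.2 [0.693, 0.693, 0.694]
-0.22 [0.695, 0.696, 0.695]
-0.24 [0.653, 0.69, 0.695]
-0.26 [0.649, 0.652, 0.695]
-0.28 [0.653, 0.663, 0.694]
-0.3 [0.697, 0.692, 0.695]
-0.32 [0.697, 0.696, 0.695]
-0.34 [0.697, 0.697, 0.695]
-0.36 [0.697, 0.696, 0.695]
-0.38 [0.697, 0.697, 0.695]
```

Emit:
{"method": "drive_tool", "body": {
  "rows": [
    [60,0,-38,12,0,0,-0.114],
    [60,0,-38,12,0,0,-0.114],
    [60,0,-38,12,0,0,-0.114],
    [60,0,-38,12,0,0,-0.114],
    [60,0,-38,12,0,0,-0.114]
  ]
}}

```text
time_s: 2.17
tcp_pos: [0.2816, 0.366, 0.3019]
ee_rot: [[0.504, -0.864, 0.0], [-0.864, -0.504, -0.0], [0.0, 0.0, -1.0]]
wrist_force: [0.2, 0.3, 0.3]
gripper_width: 0.71
gripper_force: 0.0
```

Emit:
{"method": "drive_tool", "body": {
  "rows": [
    [60,5,-37,0,0,0,-0.114],
    [60,11,-35,0,0,0,-0.114],
    [60,11,-35,0,0,0,-0.114],
    [60,11,-35,0,0,0,-0.114],
    [60,11,-35,0,0,0,-0.114]
  ]
}}

```text
time_s: 2.58
tcp_pos: [0.3307, 0.1891, 0.302]
ee_rot: [[-0.042, -0.999, 0.001], [-0.999, 0.042, 0.001], [-0.001, -0.001, -1.0]]
wrist_force: [0.3, 1.3, -1.1]
gripper_width: 0.6
gripper_force: 0.0
```

Emit:
{"method": "drive_tool", "body": {
  "rows": [
    [60,12,-35,0,0,0,-0.114],
    [60,12,-35,0,0,0,-0.114],
    [60,12,-35,0,0,0,-0.114],
    [60,12,-35,0,0,0,0],
    [60,12,-35,0,0,0,0]
  ]
}}

```text
time_s: 3.0
tcp_pos: [0.3909, 0.014, 0.3021]
ee_rot: [[-0.37, -0.929, 0.002], [-0.929, 0.37, 0.001], [-0.001, -0.001, -1.0]]
wrist_force: [-0.4, 1.2, -0.6]
gripper_width: 0.597
gripper_force: 0.0
```

Emit:
{"method": "drive_tool", "body": {
  "rows": [
    [60,20,-35,0,0,0,0],
    [60,28,-35,-20,0,0,0],
    [60,28,-35,-30,0,0,0],
    [60,28,-35,-35,0,0,0],
    [60,28,-35,-35,0,0,0]
  ]
}}

```text
time_s: 3.42
tcp_pos: [0.4982, -0.1291, 0.2095]
ee_rot: [[-0.371, -0.929, 0.002], [-0.929, 0.371, 0.0], [-0.001, -0.002, -1.0]]
wrist_force: [0.8, 1.2, 0.8]
gripper_width: 0.605
gripper_force: 0.0
```

Emit:
{"method": "drive_tool", "body": {
  "rows": [
    [45,27,-33,-35,0,0,0],
    [45,0,0,-15,0,0,0],
    [45,0,0,0,0,0,0]
  ]
}}

```text
time_s: 3.67
tcp_pos: [0.5156, -0.1532, 0.164]
ee_rot: [[-0.373, -0.928, -0.009], [-0.928, 0.373, 0.001], [0.003, 0.009, -1.0]]
wrist_force: [-1.5, 0.1, -0.9]
gripper_width: 0.481
gripper_force: 0.0
```

```bash
python3 - <<'E'
from h import *
p=capture('top');q=capture('side')
c=p['frame'][140:260,230:410,::-1];d=q['frame'][150:270,230:410,::-1]
cv2.imwrite('pics/c2.png',cv2.resize(np.vstack([c,d]),None,fx=2.5*1.6/1.6,fy=2.5,interpolation=cv2.INTER_CUBIC))
for n in('grip','grip_hinge','crank_axis','grip_end'):
  for a in(p,q):
    for r in search_frame(n,a)[:1]: print(n,round(r['p'],2),np.round(r['xy']),np.round(ray(a,r['xy'],.0495 if n=='crank_axis' else .058),3))
print(pix(q,[.5643,-.159,.058]),pix(q,[.5456,-.2053,.058]))
print(sense()['tcp_pos'])
E
```

```text
grip 0.36 [301. 204.] [ 0.548 -0.196  0.058]
grip 0.72 [302. 210.] [ 0.554 -0.172  0.058]
grip_hinge 0.48 [308. 206.] [ 0.544 -0.211  0.058]
grip_hinge 0.9 [305. 212.] [ 0.544 -0.168  0.058]
crank_axis 0.95 [328. 212.] [ 0.531 -0.252  0.049]
crank_axis 0.88 [320. 229.] [ 0.489 -0.132  0.049]
grip_end 0.5 [304. 201.] [ 0.554 -0.201  0.058]
grip_end 0.68 [302. 209.] [ 0.558 -0.179  0.058]
[293.30149475 211.54154817] [315.20798473 205.92403778]
[ 0.51780725 -0.15167603  0.16973382]
```

View pics/c2.png

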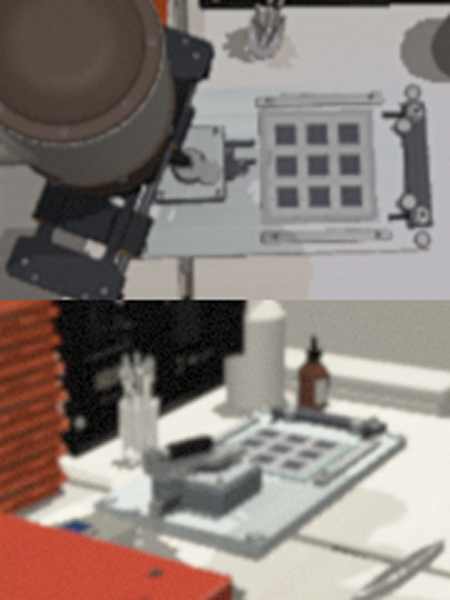

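Emit:
{"method": "drive_tool", "body": {
  "rows": [
    [45,10,-14,-10,0,0,0],
    [45,10,-14,-10,0,0,0],
    [45,10,-14,-10,0,0,0],
    [45,0,0,0,0,0,0]
  ]
}}

```text
time_s: 4.5
tcp_pos: [0.5481, -0.1954, 0.1369]
ee_rot: [[-0.371, -0.928, -0.002], [-0.928, 0.371, 0.0], [0.001, 0.002, -1.0]]
wrist_force: [-0.7, 0.1, 0.0]
gripper_width: 0.449
gripper_force: 0.0
```

```bash
python3 - <<'E'
from h import *
s=sense();print(np.round(s['tcp_pos'],4),np.round(s['joints'],1),np.round(s['joint_velocities'],1),np.round(s['wrist_force'],2))
E
```

```text
[ 0.5481 -0.1954  0.1369] [ -3.7  23.4 -13.8   0.  -52.9 -18.1] [ 1.4 -2.4 -1.7 -0.6 -1.8 -1.8] [-0.66  0.07  0.02]
```

Emit:
{"method": "drive_tool", "body": {
  "rows": [
    [45,1,2,-20,0,0,0],
    [45,0,0,-20,0,0,0],
    [45,0,0,-15,0,0,0],
    [45,0,0,-10,0,0,0],
    [45,0,0,0,0,0,0]
  ]
}}

```text
time_s: 4.92
tcp_pos: [0.5471, -0.1916, 0.0719]
ee_rot: [[-0.37, -0.929, -0.004], [-0.929, 0.37, 0.001], [0.001, 0.004, -1.0]]
wrist_force: [0.1, 0.3, 0.6]
gripper_width: 0.451
gripper_force: 0.0
```

Emit:
{"method": "drive_tool", "body": {
  "rows": [
    [20,0,0,0,0,0,0],
    [12,0,0,0,0,0,0],
    [0,0,0,0,0,0,0],
    [0,0,0,0,0,0,0],
    [0,0,0,0,0,0,0]
  ]
}}

```text
time_s: 5.33
tcp_pos: [0.5496, -0.1923, 0.0747]
ee_rot: [[-0.37, -0.929, 0.003], [-0.929, 0.37, -0.0], [-0.001, -0.003, -1.0]]
wrist_force: [4.5, -3.6, -1.5]
gripper_width: 0.158
gripper_force: 8.1
```

Emit:
{"method": "drive_tool", "body": {
  "rows": [
    [0,1.5,-0.7,2,0,0,0],
    [0,0.2,0.5,4.3,0,0,0],
    [0,0.6,1.5,6.1,0,0,0],
    [0,1,2.5,5.8,0,0,0],
    [0,0,0,0,0,0,0]
  ]
}}

```text
time_s: 5.75
tcp_pos: [0.5518, -0.188, 0.0929]
ee_rot: [[-0.37, -0.929, -0.0], [-0.929, 0.37, -0.0], [0.0, 0.0, -1.0]]
wrist_force: [-0.3, -0.4, -2.0]
gripper_width: 0.142
gripper_force: 30.0
```

Emit:
{"method": "drive_tool", "body": {
  "rows": [
    [0,1.3,3.3,5.2,0,0,0],
    [0,1.7,4.2,4.5,0,0,0],
    [0,0,0,0,0,0,0]
  ]
}}

```text
time_s: 6.0
tcp_pos: [0.555, -0.1805, 0.1031]
ee_rot: [[-0.369, -0.929, 0.0], [-0.929, 0.369, -0.0], [0.0, -0.0, -1.0]]
wrist_force: [-2.4, -2.2, 1.3]
gripper_width: 0.138
gripper_force: 30.0
```

```bash
python3 - <<'E'
from h import *
q=capture('side');s=sense();print(np.round(s['tcp_pos'],4),np.round(s['wrist_force'],2),s['gripper_width'])
cv2.imwrite('pics/c3.png',cv2.resize(q['frame'][130:270,220:400,::-1],None,fx=3,fy=3,interpolation=cv2.INTER_CUBIC))
E
```

```text
[ 0.5549 -0.1806  0.1029] [-1.87 -1.99  2.48] 0.1381748223549028
```

View pics/c3.png

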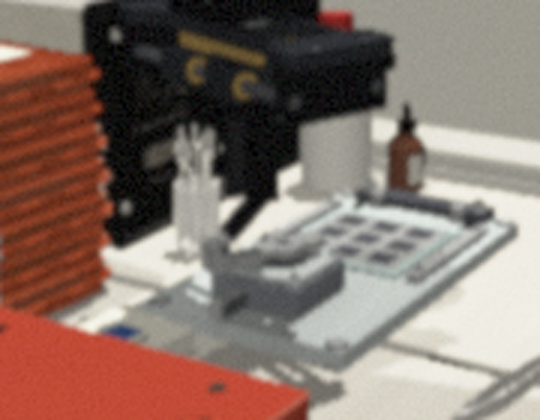

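Emit:
{"method": "drive_tool", "body": {
  "rows": [
    [0,1.9,4.8,3.6,0,0,-0.06],
    [0,2.1,5.3,2.7,0,0,-0.12],
    [0,2.3,5.8,1.6,0,0,-0.12],
    [0,0,0,0,0,0,-0.12],
    [0,0,0,0,0,0,-0.12]
  ]
}}

```text
time_s: 6.47
tcp_pos: [0.5633, -0.1642, 0.1109]
ee_rot: [[-0.798, -0.603, 0.005], [-0.603, 0.798, 0.0], [-0.004, -0.003, -1.0]]
wrist_force: [1.6, 0.8, 1.9]
gripper_width: 0.003
gripper_force: 0.8
```

Emit:
{"method": "drive_tool", "body": {
  "rows": [
    [0,1.2,3,0.4,0,0,-0.12],
    [0,1.2,2.8,0.2,0,0,-0.12],
    [0,0,0,0,0,0,0],
    [0,0,0,0,0,0,0]
  ]
}}

```text
time_s: 6.8
tcp_pos: [0.5641, -0.1586, 0.1105]
ee_rot: [[-0.915, -0.404, 0.001], [-0.404, 0.915, 0.0], [-0.001, -0.0, -1.0]]
wrist_force: [-0.1, -0.1, 0.7]
gripper_width: 0.005
gripper_force: 0.0
```

```bash
python3 - <<'E'
from h import *
q=capture('side');s=sense();print(np.round(s['tcp_pos'],4),np.round(s['wrist_force'],2),s['gripper_width'])
cv2.imwrite('pics/c4.png',cv2.resize(q['frame'][130:270,220:400,::-1],None,fx=3,fy=3,interpolation=cv2.INTER_CUBIC))
E
```

```text
[ 0.564  -0.1588  0.1104] [ 0.74  0.54 -0.18] 0.004554781347289725
```

View pics/c4.png

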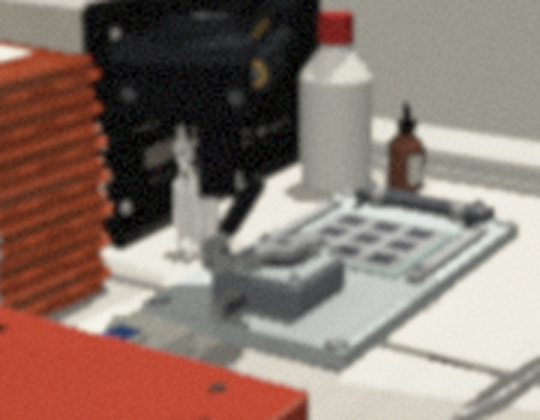

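Emit:
{"method": "drive_tool", "body": {
  "rows": [
    [0,0,0,20,0,0,0],
    [0,0,0,15,0,0,-0.112],
    [0,-6,-14,0,0,0,-0.112],
    [0,-8,-21,0,0,0,-0.112],
    [0,-8,-21,0,0,0,-0.112]
  ]
}}

```text
time_s: 7.27
tcp_pos: [0.5417, -0.2153, 0.1456]
ee_rot: [[-0.999, 0.038, 0.001], [0.038, 0.999, 0.0], [-0.001, 0.0, -1.0]]
wrist_force: [0.6, 0.3, -0.3]
gripper_width: 0.002
gripper_force: 0.0
```

Emit:
{"method": "drive_tool", "body": {
  "rows": [
    [0,0,0,0,0,0,-0.112],
    [0,0,0,-15,0,0,-0.112],
    [0,0,0,-15,0,0,-0.112],
    [0,0,0,-15,0,0,0],
    [0,0,0,0,0,0,0]
  ]
}}

```text
time_s: 7.68
tcp_pos: [0.5395, -0.2148, 0.0972]
ee_rot: [[-0.932, 0.363, -0.006], [0.363, 0.932, 0.002], [0.006, -0.001, -1.0]]
wrist_force: [-0.5, 0.6, -0.4]
gripper_width: 0.005
gripper_force: 0.0
```

```bash
python3 - <<'E'
from h import *
q=capture('side');s=sense();print(np.round(s['tcp_pos'],4),np.round(s['wrist_force'],2),np.round(s['joints'],0))
cv2.imwrite('pics/c5.png',cv2.resize(q['frame'][130:270,220:400,::-1],None,fx=3,fy=3,interpolation=cv2.INTER_CUBIC))
E
```

```text
[ 0.5406 -0.2151  0.0988] [ 0.44 -0.06 -0.19] [  -6.   26.  -16.   -0.  -48. -105.]
```

View pics/c5.png

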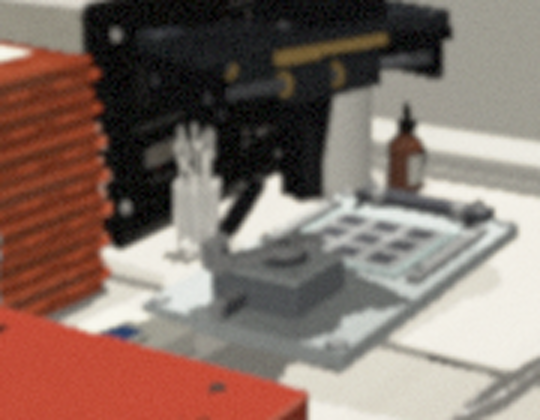

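Emit:
{"method": "drive_tool", "body": {
  "rows": [
    [0,2.2,5.6,0,0,0,0],
    [0,2.2,5.6,0,0,0,0],
    [0,2.2,5.6,0,0,0,0],
    [0,1.9,4.6,0,0,0,0],
    [0,0,0,0,0,0,0]
  ]
}}

```text
time_s: 8.15
tcp_pos: [0.5511, -0.1935, 0.1016]
ee_rot: [[-0.932, 0.362, 0.002], [0.362, 0.932, -0.001], [-0.002, -0.0, -1.0]]
wrist_force: [-0.3, -2.1, 2.1]
gripper_width: 0.002
gripper_force: 1.2
```

Emit:
{"method": "drive_tool", "body": {
  "rows": [
    [0,1.9,4.6,0,0,0,0],
    [0,1.1,2.8,0,0,0,0],
    [0,0,0,0,0,0,0],
    [0,0,0,0,0,0,0]
  ]
}}

```text
time_s: 8.48
tcp_pos: [0.5537, -0.1859, 0.1005]
ee_rot: [[-0.932, 0.363, 0.001], [0.363, 0.932, 0.0], [-0.001, 0.001, -1.0]]
wrist_force: [-0.8, -0.2, 2.6]
gripper_width: 0.005
gripper_force: 1.9
```

Emit:
{"method": "drive_tool", "body": {
  "rows": [
    [0,1.1,2.8,0,0,0,0],
    [0,0,0,0,0,0,0],
    [0,0,0,0,0,0,0]
  ]
}}

```text
time_s: 8.73
tcp_pos: [0.5543, -0.1834, 0.0999]
ee_rot: [[-0.931, 0.364, 0.0], [0.364, 0.931, 0.0], [-0.0, 0.0, -1.0]]
wrist_force: [-0.4, -2.0, 2.0]
gripper_width: 0.004
gripper_force: 1.0
```

Emit:
{"method": "drive_tool", "body": {
  "rows": [
    [0,1.1,2.8,0,0,0,0],
    [0,0,0,0,0,0,0],
    [0,0,0,0,0,0,0]
  ]
}}

```text
time_s: 8.98
tcp_pos: [0.5552, -0.1805, 0.0998]
ee_rot: [[-0.932, 0.364, -0.0], [0.364, 0.932, 0.0], [0.0, 0.0, -1.0]]
wrist_force: [-0.4, -1.0, 0.6]
gripper_width: 0.003
gripper_force: 0.8
```

Emit:
{"method": "drive_tool", "body": {
  "rows": [
    [0,1.1,2.8,0,0,0,0],
    [0,0,0,0,0,0,0],
    [0,0,0,0,0,0,0]
  ]
}}

```text
time_s: 9.23
tcp_pos: [0.5564, -0.1776, 0.0998]
ee_rot: [[-0.932, 0.364, -0.0], [0.364, 0.932, 0.0], [0.0, 0.0, -1.0]]
wrist_force: [0.1, -0.8, 1.0]
gripper_width: 0.006
gripper_force: 0.6
```

Emit:
{"method": "drive_tool", "body": {
  "rows": [
    [0,0.8,1.9,0,0,0,0],
    [0,0,0,0,0,0,0],
    [0,0,0,0,0,0,0]
  ]
}}

```text
time_s: 9.48
tcp_pos: [0.5572, -0.1758, 0.0999]
ee_rot: [[-0.932, 0.364, -0.0], [0.364, 0.932, 0.0], [0.0, 0.0, -1.0]]
wrist_force: [-0.4, -1.0, 1.3]
gripper_width: 0.002
gripper_force: 0.6
```

Emit:
{"method": "drive_tool", "body": {
  "rows": [
    [0,0.8,1.9,0,0,0,0],
    [0,0,0,0,0,0,0],
    [0,0,0,0,0,0,0]
  ]
}}

```text
time_s: 9.73
tcp_pos: [0.558, -0.174, 0.1]
ee_rot: [[-0.932, 0.364, -0.0], [0.364, 0.932, 0.0], [0.0, 0.0, -1.0]]
wrist_force: [-0.5, -1.7, 0.8]
gripper_width: 0.008
gripper_force: 0.5
```

Emit:
{"method": "drive_tool", "body": {
  "rows": [
    [0,0.8,1.9,0,0,0,0],
    [0,0,0,0,0,0,0],
    [0,0,0,0,0,0,0]
  ]
}}

```text
time_s: 9.98
tcp_pos: [0.5589, -0.1721, 0.1]
ee_rot: [[-0.932, 0.364, 0.0], [0.364, 0.932, 0.0], [-0.0, 0.0, -1.0]]
wrist_force: [-0.4, -1.2, 0.5]
gripper_width: 0.008
gripper_force: 0.5
```

Emit:
{"method": "drive_tool", "body": {
  "rows": [
    [0,0.8,1.9,0,0,0,0],
    [0,0,0,0,0,0,0],
    [0,0,0,0,0,0,0]
  ]
}}

```text
time_s: 10.23
tcp_pos: [0.5591, -0.171, 0.1001]
ee_rot: [[-0.932, 0.364, -0.001], [0.364, 0.932, -0.001], [0.001, -0.001, -1.0]]
wrist_force: [-1.5, -4.7, 1.5]
gripper_width: 0.006
gripper_force: 2.5
```

Emit:
{"method": "drive_tool", "body": {
  "rows": [
    [0,-5.6,-14,0,0,0,0],
    [0,0,0,25,0,0,0],
    [45,0,0,15,0,0,0],
    [45,0,0,0,0,0,0],
    [45,0,0,0,0,0,0]
  ]
}}

```text
time_s: 10.65
tcp_pos: [0.5545, -0.184, 0.1406]
ee_rot: [[-0.931, 0.364, 0.002], [0.364, 0.931, 0.001], [-0.002, 0.001, -1.0]]
wrist_force: [-0.9, 0.8, -0.1]
gripper_width: 0.154
gripper_force: 0.0
```

Emit:
{"method": "drive_tool", "body": {
  "rows": [
    [45,5.2,13,0,0,0,0],
    [45,5.2,13,0,0,0,0],
    [45,0,0,-5,0,0,0],
    [45,0,0,0,0,0,0]
  ]
}}

```text
time_s: 10.98
tcp_pos: [0.5641, -0.1567, 0.1333]
ee_rot: [[-0.932, 0.362, -0.003], [0.362, 0.932, 0.001], [0.003, -0.001, -1.0]]
wrist_force: [-0.3, -0.3, 0.1]
gripper_width: 0.416
gripper_force: 0.0
```

```bash
python3 - <<'E'
from h import *
q=capture('side');s=sense();print(np.round(s['tcp_pos'],4),np.round(s['wrist_force'],2),s['gripper_width'])
cv2.imwrite('pics/c6.png',cv2.resize(q['frame'][130:270,220:400,::-1],None,fx=3,fy=3,interpolation=cv2.INTER_CUBIC))
E
```

```text
[ 0.5639 -0.1573  0.1336] [ 0.06 -1.12 -0.65] 0.42867423595376103
```

View pics/c6.png

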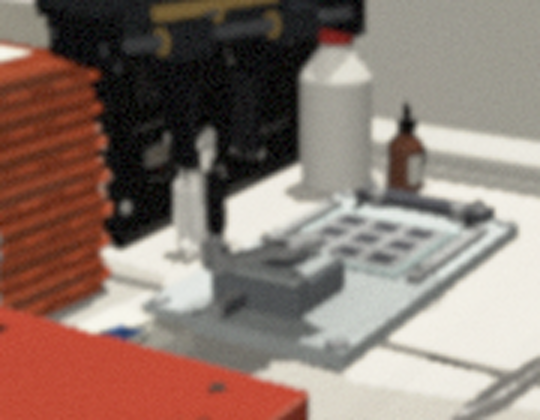

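Emit:
{"method": "drive_tool", "body": {
  "rows": [
    [45,0,0,-15,0,0,0],
    [45,0,-0.8,-15,0,0,0],
    [20,0,0,0,0,0,0],
    [0,0,0,0,0,0,0],
    [0,0,0,0,0,0,0]
  ]
}}

```text
time_s: 11.45
tcp_pos: [0.5648, -0.1593, 0.1056]
ee_rot: [[-0.932, 0.363, 0.001], [0.363, 0.932, -0.0], [-0.001, -0.0, -1.0]]
wrist_force: [-0.0, -0.8, -0.3]
gripper_width: 0.302
gripper_force: 0.0
```

Emit:
{"method": "drive_tool", "body": {
  "rows": [
    [0,0,0,0,0,0,0],
    [0,0,0,0,0,0,0],
    [0,0,0,0,0,0,0]
  ]
}}

```text
time_s: 11.7
tcp_pos: [0.5655, -0.1584, 0.1062]
ee_rot: [[-0.931, 0.364, 0.003], [0.364, 0.931, 0.001], [-0.003, 0.002, -1.0]]
wrist_force: [1.1, 4.4, 3.3]
gripper_width: 0.152
gripper_force: 29.9
```

Emit:
{"method": "drive_tool", "body": {
  "rows": [
    [0,4.55,-2.2,0,0,0,0],
    [0,4.3,-2.65,0,0,0,0],
    [0,4.0,-3.05,0,0,0,0],
    [0,3.7,-3.45,0,0,0,0],
    [0,0,0,0,0,0,0]
  ]
}}

```text
time_s: 12.12
tcp_pos: [0.5817, -0.1694, 0.1061]
ee_rot: [[-0.932, 0.363, 0.001], [0.363, 0.932, 0.001], [-0.001, 0.002, -1.0]]
wrist_force: [-1.1, 6.3, 6.4]
gripper_width: 0.148
gripper_force: 29.9
```

```bash
cat > f.py <<'E'
from h import *
H=np.array([.5456,-.2053])
def st():
    s=sense();d=s['tcp_pos'][:2]-H;r=np.arctan2(d[0],d[1]);u=d/np.linalg.norm(d);t=np.array([u[1],-u[0]]);F=np.array(s['wrist_force'])
    print('t %.2f r %.3f R %.4f z %.4f Frad %.2f Ftan %.2f Fz %.2f w %.3f'%(s['time_s'],r,np.linalg.norm(d),s['tcp_pos'][2],F[:2]@u,F[:2]@t,F[2],s['gripper_width']))
if __name__=='__main__':
    st()
    p=capture('top')
    for n,z in(('pusher',.022),('mask',.015)):
        m=masks_of(n,p)[0]
        P=np.array([ray(p,(a,b),z)[:2] for b,a in zip(*np.nonzero(m['region']))])
        print(n,round(m['p'],2),np.round(P.mean(0),4),np.round(np.percentile(P[:,1],[1,99]),4),cv2.minAreaRect((P*1000).astype(np.float32)))
    st()
E
python3 f.py
```

```text
t 12.12 r 0.787 R 0.0509 z 0.1061 Frad 3.67 Ftan -5.20 Fz 6.43 w 0.148
pusher 0.6 [ 0.5457 -0.2086] [-0.2251 -0.1925] ((546.1080322265625, -207.72702026367188), (42.13188171386719, 20.279266357421875), 43.302093505859375)
mask 0.95 [ 0.5486 -0.3187] [-0.3686 -0.2669] ((550.671630859375, -317.64239501953125), (105.02094268798828, 103.26849365234375), 88.58966827392578)
t 12.27 r 0.786 R 0.0509 z 0.1062 Frad 4.28 Ftan -4.25 Fz 4.26 w 0.152
```

Emit:
{"method": "drive_tool", "body": {
  "rows": [
    [0,3.33,-3.8,0,0,0,0],
    [0,2.94,-4.1,0,0,0,0],
    [0,2.5,-4.4,0,0,0,0]
  ]
}}

```text
time_s: 12.52
tcp_pos: [0.59, -0.1809, 0.1061]
ee_rot: [[-0.932, 0.363, 0.001], [0.363, 0.932, 0.002], [0.0, 0.002, -1.0]]
wrist_force: [-2.5, 8.5, 5.3]
gripper_width: 0.147
gripper_force: 29.9
```

Emit:
{"method": "drive_tool", "body": {
  "rows": [
    [0,1.13,-2.27,0,0,0,0],
    [0,1.03,-2.32,0,0,0,0]
  ]
}}

```text
time_s: 12.68
tcp_pos: [0.5923, -0.1858, 0.1061]
ee_rot: [[-0.932, 0.363, 0.001], [0.363, 0.932, 0.002], [-0.0, 0.002, -1.0]]
wrist_force: [-0.7, 7.7, 5.0]
gripper_width: 0.15
gripper_force: 29.9
```

```bash
python3 f.py
```

```text
t 12.68 r 1.175 R 0.0506 z 0.1061 Frad 2.32 Ftan -7.43 Fz 5.05 w 0.150
pusher 0.55 [ 0.5523 -0.2312] [-0.2669 -0.1598] ((558.2527465820312, -214.07115173339844), (109.33003997802734, 28.081451416015625), 78.02765655517578)
mask 0.6 [ 0.546  -0.3226] [-0.369  -0.2705] ((547.641357421875, -319.1600341796875), (102.60551452636719, 101.64305877685547), 0.1180308610200882)
t 12.83 r 1.185 R 0.0506 z 0.1062 Frad 2.19 Ftan -5.64 Fz 3.76 w 0.149
```

Emit:
{"method": "drive_tool", "body": {
  "rows": [
    [0,1.6,-4.8,0,0,0,0],
    [0,1.1,-4.9,0,0,0,0]
  ]
}}

```text
time_s: 13.0
tcp_pos: [0.5951, -0.1951, 0.1062]
ee_rot: [[-0.932, 0.363, 0.001], [0.363, 0.932, 0.002], [-0.001, 0.002, -1.0]]
wrist_force: [0.1, 9.7, 4.4]
gripper_width: 0.15
gripper_force: 29.8
```

```bash
cat > g.py <<'E'
from f import *
import sys
st()
p=capture('top')
m=masks_of('mask',p)[0]
P=np.array([ray(p,(a,b),.015)[:2] for b,a in zip(*np.nonzero(m['region']))])
print(round(m['p'],2),len(P),np.round(np.percentile(P[:,1],[1,99]),4),cv2.minAreaRect((P*1000).astype(np.float32)))
cv2.imwrite('pics/%s.png'%sys.argv[1],cv2.resize(p['frame'][160:250,290:420,::-1],None,fx=5,fy=5,interpolation=cv2.INTER_CUBIC))
E
python3 g.py c7
```

```text
t 13.00 r 1.368 R 0.0506 z 0.1062 Frad 2.01 Ftan -9.47 Fz 4.43 w 0.150
0.65 1899 [-0.3719 -0.2727] ((549.411376953125, -322.4388122558594), (101.6826171875, 100.9851303100586), 88.58966827392578)
```

View pics/c7.png

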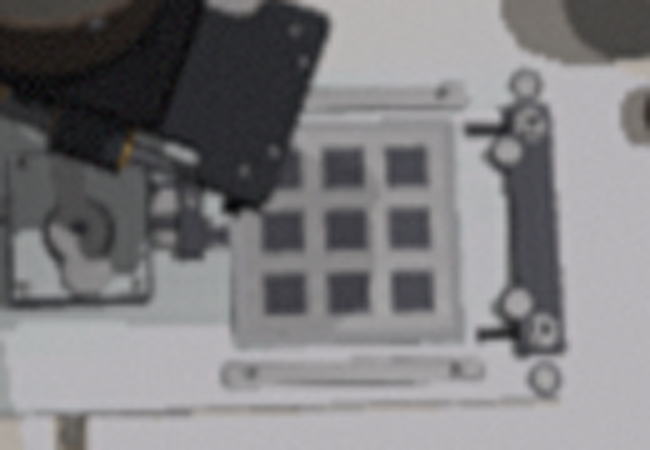

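Emit:
{"method": "drive_tool", "body": {
  "rows": [
    [0,0.6,-5,0,0,0,0],
    [0,0.1,-5.05,0,0,0,0],
    [0,-0.4,-5,0,0,0,0],
    [0,-0.9,-5,0,0,0,0]
  ]
}}

```text
time_s: 13.43
tcp_pos: [0.595, -0.2156, 0.1062]
ee_rot: [[-0.932, 0.363, 0.002], [0.363, 0.932, 0.001], [-0.002, 0.002, -1.0]]
wrist_force: [-0.1, 7.9, 4.9]
gripper_width: 0.15
gripper_force: 29.8
```

Emit:
{"method": "drive_tool", "body": {
  "rows": [
    [0,-0.6,-2.45,0,0,0,0],
    [0,-0.8,-2.4,0,0,0,0]
  ]
}}

```text
time_s: 13.6
tcp_pos: [0.5937, -0.2206, 0.1062]
ee_rot: [[-0.932, 0.363, 0.003], [0.363, 0.932, 0.001], [-0.002, 0.002, -1.0]]
wrist_force: [1.1, 8.2, 3.4]
gripper_width: 0.151
gripper_force: 29.9
```

Emit:
{"method": "drive_tool", "body": {
  "rows": [
    [0,-0.45,-1.2,0,0,0,0],
    [0,-0.45,-1.2,0,0,0,0]
  ]
}}

```text
time_s: 13.77
tcp_pos: [0.5928, -0.223, 0.1062]
ee_rot: [[-0.932, 0.363, 0.003], [0.363, 0.932, 0.001], [-0.002, 0.002, -1.0]]
wrist_force: [1.9, 8.4, 3.4]
gripper_width: 0.151
gripper_force: 29.9
```

```bash
python3 g.py c8
```

```text
t 13.77 r 1.928 R 0.0504 z 0.1062 Frad -1.13 Ftan -8.52 Fz 3.44 w 0.151
0.84 1622 [-0.3802 -0.2809] ((549.1903686523438, -331.1575012207031), (101.63663482666016, 100.97217559814453), 88.58966827392578)
```

Emit:
{"method": "drive_tool", "body": {
  "rows": [
    [0,-1.0,-2.3,0,0,0,0],
    [0,-1.1,-2.3,0,0,0,0]
  ]
}}

```text
time_s: 14.03
tcp_pos: [0.5908, -0.2273, 0.1062]
ee_rot: [[-0.932, 0.363, 0.003], [0.363, 0.932, 0.001], [-0.002, 0.002, -1.0]]
wrist_force: [0.5, 9.3, 4.4]
gripper_width: 0.15
gripper_force: 29.9
```

Emit:
{"method": "drive_tool", "body": {
  "rows": [
    [0,-0.6,-1.1,0,0,0,0],
    [0,-0.6,-1.1,0,0,0,0]
  ]
}}

```text
time_s: 14.2
tcp_pos: [0.5895, -0.2296, 0.1061]
ee_rot: [[-0.932, 0.363, 0.003], [0.363, 0.932, 0.001], [-0.002, 0.002, -1.0]]
wrist_force: [1.5, 7.8, 4.6]
gripper_width: 0.149
gripper_force: 29.9
```

```bash
python3 g.py c9
```

```text
t 14.20 r 2.076 R 0.0502 z 0.1061 Frad -2.46 Ftan -7.58 Fz 4.56 w 0.149
0.78 1599 [-0.383  -0.2826] ((550.2763671875, -333.9061584472656), (102.95758056640625, 103.27877044677734), 88.58966827392578)
```

Emit:
{"method": "drive_tool", "body": {
  "rows": [
    [0,-0.65,-1.1,0,0,0,0],
    [0,-0.65,-1.1,0,0,0,0],
    [0,-0.7,-1.05,0,0,0,0]
  ]
}}

```text
time_s: 14.55
tcp_pos: [0.5875, -0.2327, 0.1061]
ee_rot: [[-0.932, 0.363, 0.003], [0.363, 0.932, 0.001], [-0.002, 0.002, -1.0]]
wrist_force: [1.5, 8.9, 4.5]
gripper_width: 0.145
gripper_force: 29.9
```

Emit:
{"method": "drive_tool", "body": {
  "rows": [
    [0,-0.7,-1.05,0,0,0,0]
  ]
}}

```text
time_s: 14.63
tcp_pos: [0.5867, -0.2337, 0.1061]
ee_rot: [[-0.932, 0.363, 0.002], [0.363, 0.932, 0.002], [-0.002, 0.002, -1.0]]
wrist_force: [1.3, 8.6, 4.7]
gripper_width: 0.147
gripper_force: 29.9
```

Emit:
{"method": "drive_tool", "body": {
  "rows": [
    [0,-0.7,-1.05,0,0,0,0]
  ]
}}

```text
time_s: 14.72
tcp_pos: [0.586, -0.2347, 0.1061]
ee_rot: [[-0.932, 0.363, 0.002], [0.363, 0.932, 0.002], [-0.002, 0.002, -1.0]]
wrist_force: [1.3, 9.1, 3.7]
gripper_width: 0.148
gripper_force: 29.9
```

```bash
python3 g.py c10
```

```text
t 14.72 r 2.199 R 0.0500 z 0.1061 Frad -4.27 Ftan -8.17 Fz 3.75 w 0.148
0.86 1510 [-0.3849 -0.2849] ((549.5614013671875, -334.5651550292969), (102.13491821289062, 102.13538360595703), 0.43959781527519226)
```

Emit:
{"method": "drive_tool", "body": {
  "rows": [
    [0,-0.95,-0.85,0,0,0,0],
    [0,-0.95,-0.85,0,0,0,0]
  ]
}}

```text
time_s: 14.98
tcp_pos: [0.5845, -0.2364, 0.1062]
ee_rot: [[-0.932, 0.363, 0.003], [0.363, 0.932, 0.001], [-0.003, 0.002, -1.0]]
wrist_force: [0.4, 8.1, 3.7]
gripper_width: 0.153
gripper_force: 29.8
```

Emit:
{"method": "drive_tool", "body": {
  "rows": [
    [0,-0.95,-0.85,0,0,0,0]
  ]
}}

```text
time_s: 15.07
tcp_pos: [0.5836, -0.2373, 0.1061]
ee_rot: [[-0.932, 0.363, 0.004], [0.363, 0.932, 0.001], [-0.003, 0.002, -1.0]]
wrist_force: [2.1, 7.7, 3.0]
gripper_width: 0.148
gripper_force: 29.8
```

```bash
python3 g.py c11
```

```text
t 15.07 r 2.271 R 0.0497 z 0.1061 Frad -3.36 Ftan -7.22 Fz 2.98 w 0.148
0.73 1430 [-0.3857 -0.2857] ((548.2696533203125, -335.65380859375), (99.37586212158203, 102.39574432373047), 1.3265173435211182)
```

Emit:
{"method": "drive_tool", "body": {
  "rows": [
    [0,-0.95,-0.85,0,0,0,0],
    [0,-0.95,-0.85,0,0,0,0]
  ]
}}

```text
time_s: 15.33
tcp_pos: [0.582, -0.239, 0.1061]
ee_rot: [[-0.932, 0.363, 0.004], [0.363, 0.932, 0.001], [-0.003, 0.003, -1.0]]
wrist_force: [2.7, 8.1, 3.5]
gripper_width: 0.148
gripper_force: 29.8
```

Emit:
{"method": "drive_tool", "body": {
  "rows": [
    [0,-1.0,-0.85,0,0,0,0]
  ]
}}

```text
time_s: 15.42
tcp_pos: [0.5811, -0.2399, 0.1062]
ee_rot: [[-0.932, 0.363, 0.004], [0.363, 0.932, 0.001], [-0.004, 0.003, -1.0]]
wrist_force: [2.6, 9.2, 2.6]
gripper_width: 0.147
gripper_force: 29.8
```

```bash
python3 g.py c12
```

```text
t 15.42 r 2.344 R 0.0495 z 0.1062 Frad -4.58 Ftan -8.36 Fz 2.57 w 0.147
0.56 1407 [-0.3873 -0.2867] ((549.6578979492188, -336.9635925292969), (102.1440200805664, 102.8802261352539), 0.54083651304245)
```

Emit:
{"method": "drive_tool", "body": {
  "rows": [
    [0,-1.05,-0.75,0,0,0,0]
  ]
}}

```text
time_s: 15.6
tcp_pos: [0.5802, -0.2407, 0.1062]
ee_rot: [[-0.932, 0.363, 0.005], [0.363, 0.932, 0.001], [-0.004, 0.003, -1.0]]
wrist_force: [2.6, 7.9, 2.4]
gripper_width: 0.151
gripper_force: 29.8
```

Emit:
{"method": "drive_tool", "body": {
  "rows": [
    [0,-1.05,-0.75,0,0,0,0]
  ]
}}

```text
time_s: 15.68
tcp_pos: [0.5793, -0.2414, 0.1062]
ee_rot: [[-0.932, 0.363, 0.005], [0.363, 0.932, 0.001], [-0.004, 0.003, -1.0]]
wrist_force: [3.2, 9.2, 2.3]
gripper_width: 0.153
gripper_force: 29.8
```

Emit:
{"method": "drive_tool", "body": {
  "rows": [
    [0,-1.05,-0.75,0,0,0,0]
  ]
}}

```text
time_s: 15.77
tcp_pos: [0.5784, -0.2422, 0.1062]
ee_rot: [[-0.932, 0.363, 0.006], [0.363, 0.932, 0.001], [-0.005, 0.003, -1.0]]
wrist_force: [4.0, 8.2, 2.5]
gripper_width: 0.153
gripper_force: 29.8
```

```bash
python3 g.py c13
```

```text
t 15.77 r 2.414 R 0.0494 z 0.1062 Frad -3.51 Ftan -8.45 Fz 2.54 w 0.153
0.72 1343 [-0.3887 -0.2873] ((550.1524047851562, -339.00146484375), (104.08506774902344, 103.28170776367188), 88.58970642089844)
```

```bash
python3 - <<'E'
from f import *
p=capture('top');g=p['frame'].mean(2).astype(int)
for r in (190,191,205,220,221): print(r,g[r,374:400].tolist())
st()
E
```

```text
190 [48, 46, 45, 51, 68, 71, 69, 89, 132, 145, 143, 140, 136, 127, 98, 129, 151, 153, 152, 141, 96, 71, 75, 75, 74, 79]
191 [44, 44, 45, 59, 72, 74, 70, 86, 128, 145, 144, 140, 135, 123, 89, 111, 142, 146, 144, 126, 88, 73, 74, 76, 74, 79]
205 [100, 72, 62, 67, 64, 65, 66, 61, 81, 123, 133, 132, 130, 139, 164, 177, 171, 123, 67, 66, 72, 71, 71, 74, 75, 72]
220 [131, 95, 68, 65, 66, 66, 67, 67, 65, 88, 129, 138, 138, 136, 137, 131, 104, 138, 154, 154, 154, 147, 103, 74, 73, 74]
221 [131, 104, 81, 85, 90, 87, 89, 88, 85, 97, 130, 136, 136, 139, 138, 131, 99, 137, 154, 156, 157, 146, 99, 74, 75, 74]
t 15.92 r 2.418 R 0.0493 z 0.1062 Frad -3.74 Ftan -6.94 Fz 4.04 w 0.152
```

Emit:
{"method": "drive_tool", "body": {
  "rows": [
    [0,-1.05,-0.75,0,0,0,0]
  ]
}}

```text
time_s: 16.0
tcp_pos: [0.5777, -0.2428, 0.1062]
ee_rot: [[-0.932, 0.363, 0.006], [0.363, 0.932, 0.001], [-0.005, 0.003, -1.0]]
wrist_force: [3.6, 9.4, 2.6]
gripper_width: 0.15
gripper_force: 29.8
```

Emit:
{"method": "drive_tool", "body": {
  "rows": [
    [0,-1.05,-0.75,0,0,0,0]
  ]
}}

```text
time_s: 16.08
tcp_pos: [0.5768, -0.2434, 0.1062]
ee_rot: [[-0.932, 0.363, 0.006], [0.363, 0.932, 0.001], [-0.006, 0.003, -1.0]]
wrist_force: [4.7, 9.6, 2.1]
gripper_width: 0.146
gripper_force: 29.8
```

```bash
python3 g.py c14
```

```text
t 16.08 r 2.456 R 0.0493 z 0.1062 Frad -4.41 Ftan -9.71 Fz 2.13 w 0.146
0.61 1205 [-0.3875 -0.2885] ((548.2679443359375, -337.6342468261719), (99.10520935058594, 101.33806610107422), 1.1350098848342896)
```

Emit:
{"method": "drive_tool", "body": {
  "rows": [
    [0,-1.1,-0.7,0,0,0,0]
  ]
}}

```text
time_s: 16.27
tcp_pos: [0.576, -0.244, 0.1062]
ee_rot: [[-0.932, 0.363, 0.007], [0.363, 0.932, 0.001], [-0.006, 0.004, -1.0]]
wrist_force: [5.4, 9.4, 1.1]
gripper_width: 0.148
gripper_force: 29.8
```

```bash
cat > e.py <<'E'
from f import *
st()
p=capture('top');g=p['frame'].mean(2)
e=[]
for r in range(197,214):
    v=g[r,383:392]; k=np.argmax(v); 
    j=next((i for i in range(k) if v[i+1]>=150>v[i]),None)
    if j is not None: e.append(383+j+(150-v[j])/(v[j+1]-v[j]))
print('edge',np.round(np.median(e),2),len(e),np.round(e[0],1),np.round(e[-1],1))
st()
E
python3 e.py
```

```text
t 16.27 r 2.477 R 0.0492 z 0.1062 Frad -4.10 Ftan -10.09 Fz 1.11 w 0.148
edge 387.44 17 387.3 388.1
t 16.32 r 2.481 R 0.0492 z 0.1062 Frad -4.02 Ftan -9.14 Fz 2.20 w 0.149
```

Emit:
{"method": "drive_tool", "body": {
  "rows": [
    [0,-1.1,-0.7,0,0,0,0]
  ]
}}

```text
time_s: 16.4
tcp_pos: [0.5751, -0.2447, 0.1062]
ee_rot: [[-0.932, 0.363, 0.008], [0.363, 0.932, 0.001], [-0.007, 0.004, -1.0]]
wrist_force: [5.9, 9.9, 2.4]
gripper_width: 0.15
gripper_force: 29.8
```

```bash
python3 e.py
```

```text
t 16.40 r 2.498 R 0.0492 z 0.1062 Frad -4.40 Ftan -10.71 Fz 2.39 w 0.150
edge 387.44 17 387.3 388.2
t 16.45 r 2.503 R 0.0492 z 0.1062 Frad -3.84 Ftan -9.61 Fz 1.28 w 0.152
```

Emit:
{"method": "drive_tool", "body": {
  "rows": [
    [0,-1.1,-0.65,0,0,0,0]
  ]
}}

```text
time_s: 16.53
tcp_pos: [0.5743, -0.2452, 0.1062]
ee_rot: [[-0.932, 0.363, 0.008], [0.363, 0.932, 0.001], [-0.007, 0.004, -1.0]]
wrist_force: [6.3, 10.4, 1.7]
gripper_width: 0.144
gripper_force: 29.8
```

```bash
python3 e.py
```

```text
t 16.53 r 2.519 R 0.0492 z 0.1062 Frad -4.73 Ftan -11.18 Fz 1.75 w 0.144
edge 387.47 17 387.4 388.2
t 16.58 r 2.524 R 0.0491 z 0.1062 Frad -5.53 Ftan -9.38 Fz 1.67 w 0.151
```

Emit:
{"method": "drive_tool", "body": {
  "rows": [
    [0,-0.8,-0.45,0,0,0,0]
  ]
}}

```text
time_s: 16.67
tcp_pos: [0.5737, -0.2456, 0.1062]
ee_rot: [[-0.932, 0.362, 0.009], [0.362, 0.932, 0.001], [-0.008, 0.004, -1.0]]
wrist_force: [7.1, 10.8, 1.1]
gripper_width: 0.152
gripper_force: 29.8
```

```bash
python3 e.py
```

```text
t 16.67 r 2.534 R 0.0491 z 0.1062 Frad -4.80 Ftan -12.04 Fz 1.06 w 0.152
edge 387.47 17 387.4 388.2
t 16.72 r 2.537 R 0.0491 z 0.1062 Frad -5.31 Ftan -11.87 Fz 0.35 w 0.153
```

Emit:
{"method": "drive_tool", "body": {
  "rows": [
    [0,-0.5,-0.3,0,0,0,0],
    [0,0,0,0,0,0,0],
    [0,0,0,0,0,0,0],
    [0,0,0,0,0,0,0],
    [0,0,0,0,0,0,0]
  ]
}}

```text
time_s: 17.13
tcp_pos: [0.5732, -0.2459, 0.1062]
ee_rot: [[-0.932, 0.362, 0.009], [0.362, 0.932, 0.001], [-0.008, 0.004, -1.0]]
wrist_force: [6.9, 10.3, 1.2]
gripper_width: 0.15
gripper_force: 29.8
```

Emit:
{"method": "drive_tool", "body": {
  "rows": [
    [45,0,0,0,0,0,0],
    [45,0,0,0,0,0,0],
    [45,0,0,0,0,0,0],
    [45,0,0,0,0,0,0]
  ]
}}

```text
time_s: 17.47
tcp_pos: [0.569, -0.2484, 0.105]
ee_rot: [[-0.932, 0.364, -0.001], [0.364, 0.932, -0.0], [0.001, -0.001, -1.0]]
wrist_force: [0.0, -1.1, -0.3]
gripper_width: 0.367
gripper_force: 0.0
```

```bash
python3 e.py;python3 -c "
from h import *
print(np.round(sense()['joints'],0))"
```

```text
t 17.47 r 2.645 R 0.0490 z 0.1050 Frad 0.93 Ftan 0.49 Fz -0.27 w 0.367
edge 387.44 17 387.3 388.3
t 17.52 r 2.648 R 0.0491 z 0.1050 Frad -0.24 Ftan -0.23 Fz 0.01 w 0.399
[  -9.   29.  -10.    0.  -51. -103.]
```

Emit:
{"method": "drive_tool", "body": {
  "rows": [
    [45,0,0,18,0,0,0],
    [45,0,0,18,0,0,0],
    [0,10,-11,0,0,0,0.121],
    [0,11,-12,0,0,0,0.121],
    [0,0,0,0,0,0,0.121]
  ]
}}

```text
time_s: 17.93
tcp_pos: [0.5916, -0.2733, 0.1414]
ee_rot: [[-1.0, 0.004, 0.001], [0.004, 1.0, -0.001], [-0.001, -0.001, -1.0]]
wrist_force: [-0.2, 0.7, -0.1]
gripper_width: 0.303
gripper_force: 0.0
```

Emit:
{"method": "drive_tool", "body": {
  "rows": [
    [0,0,0,0,0,0,0.121],
    [0,0,0,0,0,0,0.121],
    [0,0,0,0,0,0,0.121],
    [0,0,0,0,0,0,0.121],
    [0,0,0,0,0,0,0.121]
  ]
}}

```text
time_s: 18.35
tcp_pos: [0.5897, -0.2718, 0.1408]
ee_rot: [[-0.825, -0.565, -0.001], [-0.565, 0.825, -0.0], [0.001, 0.001, -1.0]]
wrist_force: [-0.0, 0.0, 0.2]
gripper_width: 0.016
gripper_force: 0.0
```

Emit:
{"method": "drive_tool", "body": {
  "rows": [
    [0,0,0,0,0,0,0],
    [0,0,0,0,0,0,0]
  ]
}}

```text
time_s: 18.52
tcp_pos: [0.5899, -0.2716, 0.1409]
ee_rot: [[-0.83, -0.558, -0.001], [-0.558, 0.83, -0.0], [0.001, 0.0, -1.0]]
wrist_force: [0.1, -0.5, -0.9]
gripper_width: 0.003
gripper_force: 0.0
```

```bash
python3 - <<'E'
from f import *
p=capture('top');q=capture('side')
cv2.imwrite('pics/c20.png',cv2.resize(np.vstack([p['frame'][150:250,260:420,::-1],q['frame'][150:250,240:400,::-1]]),None,fx=3,fy=3,interpolation=cv2.INTER_CUBIC))
for n,z in(('grip_hinge',.058),('grip_end',.108)):
  for a in(p,q):
    for r in search_frame(n,a)[:1]: print(n,round(r['p'],2),np.round(r['xy']),np.round(ray(a,r['xy'],z),3))
print(pix(q,[.572,-.245,.058]),pix(q,[.572,-.245,.108]))
# dark tall points near hinge
X=cloud(q,np.ones((400,640),bool));m=(abs(X[:,0]-.572)<.02)&(abs(X[:,1]+.245)<.02)&(X[:,2]>.065)&(X[:,2]<.112)
print(m.sum(),X[m].mean(0) if m.any() else '',[np.round(X[m&(abs(X[:,2]-z)<.006)].mean(0),4) for z in(.075,.087,.1)])
E
```

```text
grip_hinge 0.47 [302. 209.] [ 0.538 -0.197  0.058]
grip_hinge 0.72 [316. 201.] [ 0.559 -0.229  0.058]
grip_end 0.69 [311. 186.] [ 0.536 -0.177  0.108]
[314.72159013 197.84114442] [314.41415163 173.9998197 ]
136 [ 0.57016885 -0.23921884  0.087791  ] [array([ 0.57  , -0.2394,  0.075 ]), array([ 0.5698, -0.2389,  0.0865]), array([ 0.5703, -0.2388,  0.1   ])]
```

Emit:
{"method": "drive_tool", "body": {
  "rows": [
    [0,0,0,-17,0,0,0],
    [0,0,0,-16,0,0,0],
    [0,-4.2,6.2,0,0,0,0],
    [0,-4.2,6.2,0,0,0,0],
    [0,0,0,0,0,0,0]
  ]
}}

```text
time_s: 19.23
tcp_pos: [0.5815, -0.2578, 0.1088]
ee_rot: [[-0.827, -0.562, -0.0], [-0.562, 0.827, -0.0], [0.0, -0.0, -1.0]]
wrist_force: [1.4, 0.7, 0.1]
gripper_width: 0.005
gripper_force: 0.0
```

Emit:
{"method": "drive_tool", "body": {
  "rows": [
    [0,-2.2,3.3,0,0,0,0],
    [0,-2.2,3.3,0,0,0,0],
    [0,-2.2,3.3,0,0,0,0],
    [0,0,0,0,0,0,0]
  ]
}}

```text
time_s: 19.57
tcp_pos: [0.5758, -0.2485, 0.1092]
ee_rot: [[-0.827, -0.562, 0.002], [-0.562, 0.827, -0.0], [-0.002, -0.002, -1.0]]
wrist_force: [0.7, -0.8, 0.9]
gripper_width: 0.01
gripper_force: 0.6
```

Emit:
{"method": "drive_tool", "body": {
  "rows": [
    [0,-2.2,3.3,0,0,0,0],
    [0,-2.2,3.3,0,0,0,0],
    [0,0,0,0,0,0,0]
  ]
}}

```text
time_s: 19.82
tcp_pos: [0.5705, -0.2417, 0.108]
ee_rot: [[-0.828, -0.561, -0.0], [-0.561, 0.828, 0.0], [0.0, 0.001, -1.0]]
wrist_force: [0.6, -0.7, 0.4]
gripper_width: 0.004
gripper_force: 0.4
```

Emit:
{"method": "drive_tool", "body": {
  "rows": [
    [0,-2.2,3.3,0,0,0,0],
    [0,-2.2,3.3,0,0,0,0],
    [0,-2.2,3.3,0,0,0,0],
    [0,-2.2,3.3,0,0,0,0],
    [0,0,0,0,0,0,0]
  ]
}}

```text
time_s: 20.23
tcp_pos: [0.5615, -0.2283, 0.108]
ee_rot: [[-0.828, -0.561, -0.001], [-0.561, 0.828, 0.0], [0.0, 0.001, -1.0]]
wrist_force: [0.6, 1.0, 1.1]
gripper_width: 0.007
gripper_force: 0.2
```

```bash
python3 - <<'E'
from f import *
s=sense();print(np.round(s['tcp_pos'],4),np.round(s['wrist_force'],1))
q=capture('side')
X=cloud(q,np.ones((400,640),bool));h=np.array([.572,-.245]);u=np.array([.561,-.828]);d=(X[:,:2]-h)
a=d@u;b=d@[u[1],-u[0]]
g=q['frame'].mean(2)[q['z_map']>0]
for k in range(-60,15,5):
    m=(a>k/1e3)&(a<(k+5)/1e3)&(abs(b)<.012)&(X[:,2]>.045)&(X[:,2]<.125)
    if m.sum()>2: print(k,m.sum(),np.round(np.percentile(X[m,2],[5,50,95]),3))
E
```

```text
[ 0.5615 -0.2283  0.108 ] [0.6 1.  1.1]
-60 15 [0.048 0.049 0.051]
-55 8 [0.049 0.05  0.05 ]
-50 10 [0.049 0.05  0.05 ]
-45 25 [0.049 0.085 0.09 ]
-40 26 [0.05  0.087 0.092]
-35 130 [0.061 0.111 0.123]
-30 88 [0.057 0.099 0.114]
-25 12 [0.049 0.065 0.072]
-20 9 [0.049 0.064 0.069]
-15 7 [0.05  0.05  0.064]
-10 33 [0.045 0.053 0.06 ]
-5 18 [0.05  0.055 0.06 ]
0 5 [0.049 0.05  0.06 ]
```

Emit:
{"method": "drive_tool", "body": {
  "rows": [
    [0,0,0,16,0,0,0],
    [0,-3.3,5,0,0,0,0],
    [0,-3.3,5,0,0,0,0],
    [0,0,0,-10,0,0,0],
    [0,0,0,-10,0,0,0]
  ]
}}

```text
time_s: 20.7
tcp_pos: [0.5538, -0.2174, 0.1035]
ee_rot: [[-0.828, -0.561, -0.004], [-0.561, 0.828, 0.002], [0.002, 0.004, -1.0]]
wrist_force: [-10.1, 20.7, 18.8]
gripper_width: 0.005
gripper_force: 17.4
```

Emit:
{"method": "drive_tool", "body": {
  "rows": [
    [0,0,0,-7,0,0,0],
    [0,0,0,-7,0,0,0],
    [0,0,0,0,0,0,0]
  ]
}}

```text
time_s: 20.95
tcp_pos: [0.5542, -0.2185, 0.0873]
ee_rot: [[-0.828, -0.561, -0.004], [-0.561, 0.828, 0.001], [0.003, 0.003, -1.0]]
wrist_force: [-0.7, -0.4, -0.8]
gripper_width: 0.003
gripper_force: 0.0
```

Emit:
{"method": "drive_tool", "body": {
  "rows": [
    [0,0,0,-3,0,0,0],
    [0,0,0,0,0,0,0],
    [0,0,0,0,0,0,0]
  ]
}}

```text
time_s: 21.2
tcp_pos: [0.5556, -0.2193, 0.0867]
ee_rot: [[-0.828, -0.561, -0.0], [-0.561, 0.828, -0.0], [0.0, 0.0, -1.0]]
wrist_force: [0.1, -0.4, 0.4]
gripper_width: 0.009
gripper_force: 0.0
```

Emit:
{"method": "drive_tool", "body": {
  "rows": [
    [0,0,0,-2,0,0,0],
    [0,0,0,-1,0,0,0],
    [0,0,0,0,0,0,0]
  ]
}}

```text
time_s: 21.45
tcp_pos: [0.5559, -0.2192, 0.0844]
ee_rot: [[-0.828, -0.561, 0.001], [-0.561, 0.828, -0.0], [-0.0, -0.001, -1.0]]
wrist_force: [-0.1, -0.3, 2.1]
gripper_width: 0.006
gripper_force: 0.5
```

Emit:
{"method": "drive_tool", "body": {
  "rows": [
    [0,0,0,-1.5,0,0,0],
    [0,0,0,0,0,0,0],
    [0,0,0,0,0,0,0]
  ]
}}

```text
time_s: 21.7
tcp_pos: [0.556, -0.2191, 0.0839]
ee_rot: [[-0.827, -0.562, 0.001], [-0.562, 0.827, -0.001], [-0.001, -0.001, -1.0]]
wrist_force: [-0.8, 1.6, 6.3]
gripper_width: 0.007
gripper_force: 3.2
```

Emit:
{"method": "drive_tool", "body": {
  "rows": [
    [0,0,0,20,0,0,0],
    [0,0,0,35,0,0,0],
    [0,-20,20,35,0,0,0],
    [0,-35,20,20,0,0,0],
    [0,-35,20,0,0,0,0]
  ]
}}

```text
time_s: 22.12
tcp_pos: [0.4722, -0.1622, 0.1925]
ee_rot: [[-0.828, -0.561, 0.01], [-0.561, 0.828, -0.002], [-0.007, -0.007, -1.0]]
wrist_force: [0.1, 0.7, 0.7]
gripper_width: 0.007
gripper_force: 0.0
```

Emit:
{"method": "drive_tool", "body": {
  "rows": [
    [0,-35,20,0,0,0,0],
    [0,-25,20,0,0,0,0],
    [0,0,0,0,0,0,0]
  ]
}}

```text
time_s: 22.37
tcp_pos: [0.404, -0.1204, 0.1882]
ee_rot: [[-0.827, -0.562, -0.003], [-0.562, 0.827, 0.002], [0.001, 0.003, -1.0]]
wrist_force: [-0.0, -0.7, 0.6]
gripper_width: 0.006
gripper_force: 0.0
```

```bash
python3 e.py; python3 - <<'E'
from f import *
p=capture('top');q=capture('side')
cv2.imwrite('pics/c21.png',cv2.resize(np.vstack([p['frame'][160:250,260:420,::-1],q['frame'][150:250,240:400,::-1]]),None,fx=3.1,fy=3.1,interpolation=cv2.INTER_CUBIC))
X=cloud(q,np.ones((400,640),bool));h=np.array([.572,-.245]);u=np.array([.561,-.828]);d=(X[:,:2]-h)
a=d@u;b=d@[u[1],-u[0]]
for k in range(-60,15,5):
    m=(a>k/1e3)&(a<(k+5)/1e3)&(abs(b)<.012)&(X[:,2]>.053)
    if m.sum()>2: print(k,m.sum(),np.round(np.percentile(X[m,2],[50,95]),3))
E
```

```text
t 22.37 r -1.031 R 0.1652 z 0.1882 Frad -0.33 Ftan -0.60 Fz 0.55 w 0.006
edge 383.71 13 386.9 383.8
t 22.42 r -1.025 R 0.1620 z 0.1889 Frad -1.05 Ftan 0.80 Fz -0.42 w 0.006
-55 18 [0.058 0.062]
-50 18 [0.061 0.064]
-45 5 [0.065 0.065]
-40 6 [0.063 0.065]
-35 7 [0.063 0.065]
-30 6 [0.063 0.065]
-25 7 [0.063 0.065]
-10 12 [0.059 0.062]
-5 13 [0.061 0.063]
0 3 [0.061 0.062]
```

View pics/c21.png

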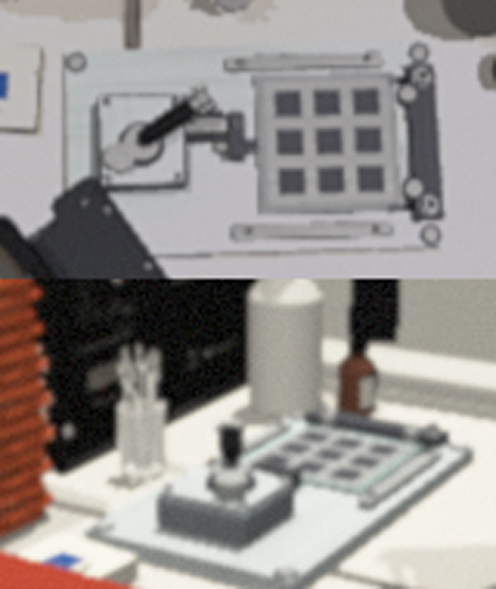

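```bash
python3 - <<'E'
from f import *
p=capture('top');g=p['frame'].mean(2)
v,u=np.nonzero(g[185:215,300:332]<45);P=np.array([ray(p,(a+300,b+185),.063)[:2] for a,b in zip(u,v)])
c=P.mean(0);w=np.linalg.svd(P-c)[2][0];w=w if w[0]>0 else -w
print(len(P),c,'axis r',np.arctan2(w[0],w[1]),'hub->c r',np.arctan2(*(c-H)),np.linalg.norm(c-H), 'hub->hinge', np.arctan2(*(np.array([.572,-.245])-H)))
for n in('swabs','tissue'): print(n,np.round(cloud(p,masks_of(n,p)[0]['region']).mean(0),3))
E
```

```text
85 [ 0.55593696 -0.2215117 ] axis r 2.5806999708050644 hub->c r 2.5739673891364845 0.019226851659362297 hub->hinge 2.554753516649302
swabs [ 0.665 -0.273  0.036]
tissue [ 0.596 -0.087  0.016]
```

```bash
python3 -c "
from station import finish_job
print(finish_job())"
```

```text
the job is handed in; nothing more can be done
None
```

I handed the job in at about 22.5 s; no verdict came back. The mask is against both pins at about 13–15 N, estimated from crank force and angle, not measured at the glass. The crank is at about 2.55 rad with its grip folded flat. The robot is clear, and the swabs and tissue are unmoved; I did not re-measure the tweezers.

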